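Show which sample to weigh and tare the balance

TASK

Show a colleague which sample goes on the balance: point at the short tube in the rack, and at no other tube, by holding the fingertips still just above the middle of its cap for two seconds, then point in the same way at the middle of the weighing pan for two seconds. Then press the wide rectangular tare key on the balance fully down, let it come up again and move clear. Touch neither the tubes nor the pan, lift nothing, and leave the small round power key and everything else on the bench alone.

Things in the scene. Friction and masses are not known exactly. Their poses are not given: they have to be found in the camera images.
- short_tube_cap (a point): the point to point at: top centre of the blue screw cap of the short tube, 91 mm above the bench. The short tube is a clear tube with amber contents, 29 mm across (cap 35 mm across), 85 mm tall, standing in one of the four wells of the rack; z axis up
- short_tube: the short tube itself; origin centre of its underside, 6 mm above the bench
- rack: white rack fixed to the bench, 60 x 235 x 46 mm, four wells in one row 55 mm apart along its y axis (at y = -82.5, -27.5, 27.5, 82.5 mm), one tube in each; origin at the centre of its underside, z up. Closed fingers pointing down over the short tube have room between the neighbours; wide-open fingers would meet the taller neighbours
- tall_a: one of three equal tall tubes in the rack: same make and cap as the short one but 115 mm tall; origin centre of its underside, 6 mm above the bench
- tall_a_cap (a point): top centre of that tall tube's cap, 121 mm above the bench
- tall_b: one of three equal tall tubes in the rack: same make and cap as the short one but 115 mm tall; origin centre of its underside, 6 mm above the bench
- tall_b_cap (a point): top centre of that tall tube's cap, 121 mm above the bench
- tall_c: one of three equal tall tubes in the rack: same make and cap as the short one but 115 mm tall; origin centre of its underside, 6 mm above the bench
- tall_c_cap (a point): top centre of that tall tube's cap, 121 mm above the bench
- balance: white bench balance, fixed, 300 (x) x 210 (y) x 94 mm; low front ledge towards the robot with display and two grey keys, pan on the higher rear part; origin centre of its underside, +x to its rear, z up
- pan: round flat steel weighing pan, 120 mm across, 6 mm thick, on the balance; origin centre of its underside
- pan_center (a point): centre of the pan's upper face, 94 mm above the bench; 50 mm behind the balance's origin (its +x)
- tare_key (a joint): the tare key's travel in m: 0 up, 0.005 fully down; sprung, about 1.2 N to start and 4.2 N fully down, comes up when let go
- tare_key_top (a point): centre of the top of the tare key: the wide rectangular key, 40 mm (along the balance's y) x 16 mm, standing 8 mm proud of the ledge, top 60 mm above the bench, 115 mm in front of and 35 mm to the right (-y) of the balance's origin; pressed straight down; moves with the key
- power_key (a joint): the power key's travel in m: 0 up, 0.005 fully down; leave it alone
- power_key_top (a point): centre of the top of the power key: the small round key 16 mm across, 80 mm to the left (+y) of the tare key, same height
- microplate: white flat 24-well plate, 127 x 85 x 13 mm, lying flat near the robot in front of the rack; origin at the centre of its underside
- vial: small amber vial with a white cap, 24 mm across, 45 mm tall, standing between rack and balance; origin centre of underside
- flask: glass conical flask, 60 mm across its foot, 92 mm tall, standing between rack and balance; origin centre of underside
- beaker: glass beaker, 66 mm across, 85 mm tall, beyond the rack; origin centre of underside
- wash_bottle: white wash bottle with blue cap and bent spout, 68 mm across, about 180 mm tall, beyond the rack; origin centre of underside
- pipette: hand pipette lying along the y direction on the bench in front of the balance, about 290 mm long, 26 mm wide, 22 mm tall; origin at the underside about the middle of its length
- reagent_jar: amber jar with a black cap, 56 mm across, 75 mm tall, left (+y) of the balance; origin centre of underside

How it is judged:
By the outcome, as a careful person would: the job done as asked, in the order asked, and still so for the second after the job is handed in, with the robot touching nothing.
It also fails if it takes over 58 s, if anything falls off the work surface, if the arm or the gripper's body presses on something with over 40 N, if the wrist force passes 120 N, or if a joint passes its speed limit or range.

ROBOT

A 6-joint arm with a two-finger parallel gripper is mounted at the origin on the work surface. World frame = base frame: x ahead of the robot, y to its left, z up, the work surface at z = 0. Lengths are in m, angles in rad, forces in N, time in s.
With the tool pointing down it reaches from about 0.3 to 0.875 m from the base axis. Payload 6.4 kg.
Tool frame: the origin (TCP) lies between the finger pads, 19 mm behind the fingertips; this is the grasp point; z points along the fingers, y is the line along which they close (so a half turn about z gives the same grasp; the last joint's range is limited). The gripper opens to 85 mm and grips with 20 to 120 N. Pads are 22 mm wide; open, the fingers measure 114 mm over their backs; the gripper's body (76 mm by 85 mm) begins 54 mm behind the grasp point. The pads swing forward as they close: fully open they stand 13 mm farther back than shut.
Start: joints at [-1.36, 0.181, 1.607, -0, 1.354, -0.206], TCP at [0.233, -0.526, 0.25] pointing down, gripper open.
Joint ranges: [-2.99, 2.99], [-0.89, 2.07], [0.3, 2.58], [-1.14, 4.28], [0, 2.63], [-3.12, 3.12]. Speed limits (rad/s): [2.57, 2.57, 3.01, 3.14, 3.14, 3.14].

INTERFACE

Orientations are given as a unit quaternion [w, x, y, z].
In Python, from bench import ctrl gives the robot as it stands.
- The arm moves only by the tool jog_arm, called in YAML: its name, and indented under it one key for each argument. Schema: {"type":"object","properties":{"plan":{"type":"array","items":{"type":"array","prefixItems":[{"type":"array","items":{"type":"number"},"minItems":3,"maxItems":3},{"type":"array","items":{"type":"number"},"minItems":3,"maxItems":3},{"type":"number"}],"minItems":3,"maxItems":3},"minItems":1,"maxItems":10},"only":{"type":"string"},"quiet":{"type":"boolean"},"lines":{"type":"string"}},"required":["plan"],"additionalProperties":false}. plan is a list of rows, 1 to 10 of them, each written [[dx, dy, dz], [rx, ry, rz], opening]: dx, dy, dz in m, then a rotation vector rx, ry, rz in rad, then the opening from 0.0 (shut) to 1.0 (fully open); each row is the pose to reach, as a shift and turn from the pose commanded when the call began, along the tool's axes at that moment; what a row does not reach only later rows make up. A row lasts 1/8 s, in which the tool goes at most 0.0625 m and 0.188 rad, less where a joint would pass 70% of its speed; a pose out of reach is approached as far as the arm can. The fingers move at their own pace and stop on an object; the grip force is fixed at half the most. Time passes only in rows, so rows that do not move let the fingers close. The tool returns the time, the measured TCP pose, the force, the opening and the grip force at its end. only (a regular expression) keeps the lines of the reply that match it, lines (a string "A,B") keeps lines A to B, and quiet returns only ok. Input that does not fit is refused with a message, and nothing moves.
- ctrl.get_obs(): the state, without advancing time (a new reading comes with each control period).
- ctrl.camera(name): name is "scene" or "top"; returns the picture (384x512x3 uint8, blue, green, red); there is no depth.
- ctrl.camera_params(name): a dict with "fovy" (degrees; the focal length in pixels is half the picture's height over the tangent of half this angle, whatever the lens; pixels are square), "cx", "cy" (the principal point, pixels), "view" (4x4, takes a point from world to camera coordinates). Camera axes: x right, y up, looking along -z (the intrinsics and any distortion apply to the point x, -y, -z); pixel columns grow to the right and rows downward; lengths in m; the calibration is good to about 2 mm. A picture is of the moment at which its call begins. camera_params takes no time and is no camera call.
- ctrl.hand_in(): hands the job in; it is judged then, once.
The state is a dict: "time_s": time; "q": joint angles; "dq": joint speeds; "joint_efforts": joint torques, N m; "eef_pos": TCP position; "eef_rot": TCP orientation; "wrist_force": force on the tool from outside, world axes, zero at the start; "torque": the same for the moment, N m; "opening": opening from 0.0 (shut) to 1.0 (fully open); "grasp_force": force on a finger pad.
Only numpy, scipy, OpenCV 4.12 (cv2) and the standard library are available. Lean on these libraries where they do the work, as an engineer would, in place of code of your own. Each camera call takes 0.05 s, during which the arm holds its last target. There are 200 camera calls.

## Working session

There is one attempt and no reset: what is moved stays moved. The work goes in short steps, Python scripts to look and compute and a tool call to move; the robot and the scene stay as the last step left them, time stands still between calls to the robot, and variables do not carry over. Pictures are saved under pics/ and viewed, at most 10 in all, crops included, and the job is handed in when it is done.

```bash
ls; mkdir -p pics
```

Run:
```python
from bench import ctrl
import cv2
for n in("scene","top"):
    p=ctrl.camera_params(n);print(n,p)
    cv2.imwrite(f"pics/{n}0.png",ctrl.camera(n))
o=ctrl.get_obs();print(o["time_s"],o["eef_pos"],o["eef_rot"],o["opening"])
```

```text
bench.py
pics
scene {'fovy': 46.87878721059802, 'cx': 257.3601115258337, 'cy': 190.63664317098048, 'view': array([[ 0.64489557,  0.76420678, -0.00988461, -0.38778397],
       [-0.52762607,  0.45453317,  0.7176422 ,  0.16093713],
       [ 0.55291991, -0.4575889 ,  0.69634185, -1.49424202],
       [ 0.        ,  0.        ,  0.        ,  1.        ]])}
top {'fovy': 47.92292899686561, 'cx': 256.53104227570327, 'cy': 191.88854049239438, 'view': array([[ 0.02419769, -0.99969199, -0.00551394,  0.05101899],
       [ 0.99228166,  0.02334659,  0.12178687, -0.55537604],
       [-0.12162062, -0.00841834,  0.99254096, -1.11036634],
       [ 0.        ,  0.        ,  0.        ,  1.        ]])}
0.1 [ 0.23269134 -0.52531268  0.24917069] [-7.99236690e-04  9.78361826e-01  2.06899731e-01 -4.68309331e-06] 1.0018512162954882
```

View pics/scene0.png

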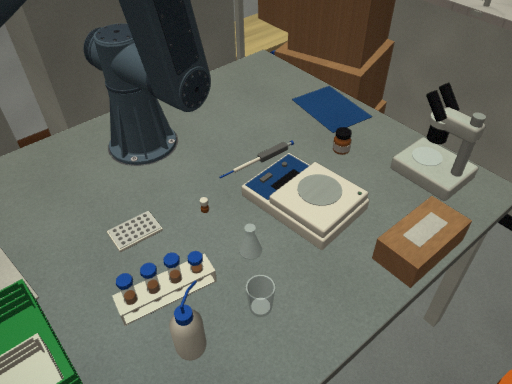

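View pics/top0.png

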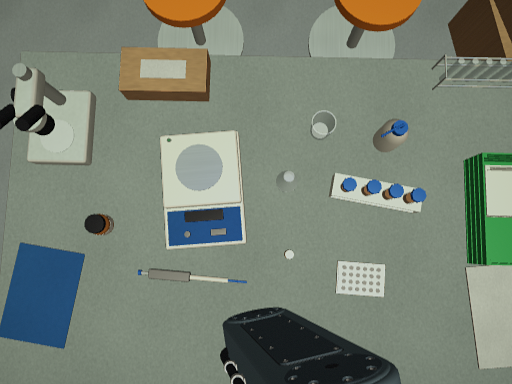

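The scene view shows the four blue caps at about (124,281), (149,270), (172,261) and (195,258); the last sits low, so it is likely the short tube. In the top view the same caps are at (418,196), (395,191), (373,187) and (349,184). Also in the top view, the pan is at (199,168), the tare key at (218,232) and the power key at (187,234). Next I'll measure them.

Create h.py:
```python
import numpy as np, cv2
from bench import ctrl
P={n:ctrl.camera_params(n) for n in("scene","top")}
def ray(n,uv):
    p=P[n];f=192/np.tan(np.radians(p["fovy"]/2));V=p["view"]
    d=V[:3,:3].T@np.array([(uv[0]-p["cx"])/f,-(uv[1]-p["cy"])/f,-1]);return -V[:3,:3].T@V[:3,3],d
def plane(n,uv,z):
    c,d=ray(n,uv);return c+d*(z-c[2])/d[2]
def tri(a,b):
    (c1,d1),(c2,d2)=ray("scene",a),ray("top",b)
    s=np.linalg.lstsq(np.c_[d1,-d2],c2-c1,rcond=None)[0];p,q=c1+s[0]*d1,c2+s[1]*d2
    return (p+q)/2,np.linalg.norm(p-q)
def proj(n,X):
    p=P[n];f=192/np.tan(np.radians(p["fovy"]/2));c=p["view"][:3,:3]@X+p["view"][:3,3]
    return np.array([p["cx"]-f*c[0]/c[2],p["cy"]+f*c[1]/c[2]])
def blobs(m,lo,hi):
    n,l,s,c=cv2.connectedComponentsWithStats(m.astype(np.uint8));return [(c[i].round(1),s[i]) for i in range(1,n) if lo<s[i,4]<hi]
```

Run:
```python
from h import *
np.set_printoptions(precision=4,suppress=True)
I={n:cv2.imread(f"pics/{n}0.png") for n in P}
def blue(n):
    h=cv2.cvtColor(I[n],cv2.COLOR_BGR2HSV);return (h[...,0]>98)&(h[...,0]<125)&(h[...,1]>150)
B={}
for n,(x0,y0,x1,y1) in dict(scene=(105,240,210,300),top=(335,170,430,206)).items():
    m=blue(n).copy();k=np.zeros_like(m);k[y0:y1,x0:x1]=1
    B[n]=sorted(blobs(m&k,30,600),key=lambda b:b[0][0]);print(n,[(b[0],b[1]) for b in B[n]])
for a,b in zip(B["scene"],B["top"][::-1]): print(*tri(a[0],b[0]),plane("top",b[0],.085),plane("top",b[0],.115))
# pan / keys
t=I["top"];s=I["scene"]
cv2.imwrite("pics/c1.png",np.vstack([cv2.resize(t[120:255,155:255],None,fx=4,fy=4)[:, :400][:540]]))
a=cv2.resize(t[125:255,150:255],(420,520),interpolation=cv2.INTER_CUBIC);b=cv2.resize(s[145:245,235:375],(380,271),interpolation=cv2.INTER_CUBIC)
c=cv2.resize(s[245:320,105:220],(380,248),interpolation=cv2.INTER_CUBIC)
o=np.zeros((520,800,3),np.uint8);o[:,:420]=a;o[:271,420:]=b;o[271:519,420:]=c;cv2.imwrite("pics/crop.png",o)
```

```text
scene [(array([123.7, 281. ]), array([116, 273,  16,  17, 207], dtype=int32)), (array([147.8, 270.1]), array([140, 263,  16,  15, 198], dtype=int32)), (array([171. , 259.8]), array([164, 253,  15,  15, 186], dtype=int32)), (array([188.2, 290. ]), array([183, 281,  13,  19,  40], dtype=int32)), (array([194.6, 257.7]), array([188, 251,  14,  15, 166], dtype=int32))]
top [(array([349., 184.]), array([343, 178,  14,  13, 138], dtype=int32)), (array([373.6, 186.4]), array([367, 180,  14,  14, 151], dtype=int32)), (array([395.7, 190.5]), array([389, 184,  15,  14, 152], dtype=int32)), (array([418.1, 194.7]), array([411, 188,  15,  14, 158], dtype=int32))]
[ 0.5467 -0.3322  0.1153] 0.0011708748625978752 [ 0.5502 -0.3439  0.085 ] [ 0.5465 -0.3329  0.115 ]
[ 0.5557 -0.2777  0.1153] 0.0008262513810213905 [ 0.5596 -0.2877  0.085 ] [ 0.5556 -0.2782  0.115 ]
[ 0.5648 -0.2235  0.115 ] 0.0011994067506998184 [ 0.5687 -0.232   0.085 ] [ 0.5645 -0.2241  0.115 ]
[ 0.5832 -0.1967 -0.0106] 0.016272306388876112 [ 0.5734 -0.1699  0.085 ] [ 0.569  -0.1636  0.115 ]
```

View pics/crop.png

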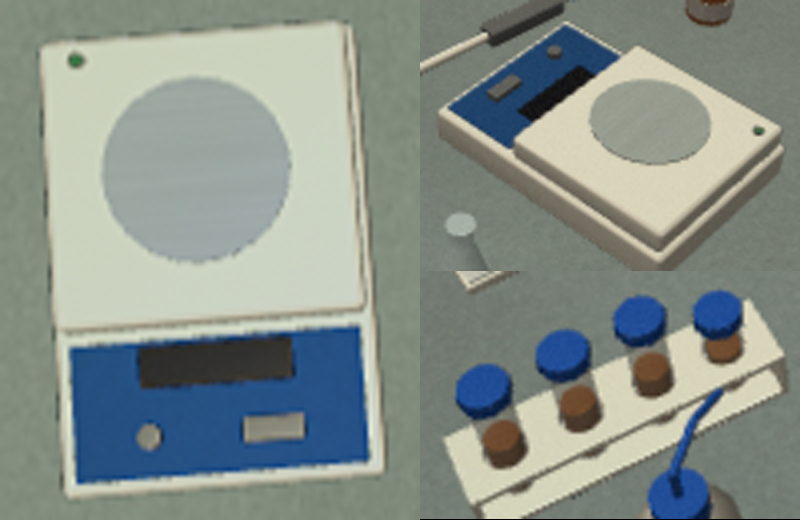

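The crop confirms that the short tube is the one at the +y end. The tare key is the wide rectangle at top pixel (218.5,232), the power key the round one at (187,234), and the pan is at (199,167.5).

Run:
```python
from h import *
np.set_printoptions(precision=4,suppress=True)
I={n:cv2.imread(f"pics/{n}0.png") for n in P}
print("short",*tri((194.6,257.7),(349,184)))
def grey(n,x0,y0,x1,y1,lo,hi,vmin,vmax,smax):
    h=cv2.cvtColor(I[n],cv2.COLOR_BGR2HSV)[y0:y1,x0:x1];m=(h[...,1]<smax)&(h[...,2]>vmin)&(h[...,2]<vmax)
    return [(b[0]+[x0,y0],b[1]) for b in blobs(m,lo,hi)]
kt=grey("top",172,225,235,243,15,400,90,255,110);ks=grey("scene",255,160,295,185,10,300,80,255,110)
print(kt,ks)
pt=grey("top",170,140,230,195,1000,4000,100,195,80);ps=grey("scene",290,170,350,212,500,4000,100,190,80)
print(pt,ps)
print("pan",*tri(ps[0][0],pt[0][0]),plane("top",pt[0][0],.094))
for u,v in(((266,177.4),(218.5,232)),((284.5,164),(187.2,234.2))):print(*tri(u,v),plane("top",v,.060))
```

```text
short [ 0.5737 -0.1693  0.0852] 0.0012093526235966887
[(array([218. , 231.5]), array([ 39,   3,  15,   8, 101], dtype=int32)), (array([186.7, 233.9]), array([12,  6,  6,  7, 33], dtype=int32)), (array([225. , 241.7]), array([40, 16, 23,  2, 33], dtype=int32))] [(array([263.2, 165.8]), array([  0,   0,  25,  18, 227], dtype=int32)), (array([284. , 162.7]), array([27,  1,  5,  4, 14], dtype=int32)), (array([265.5, 176. ]), array([ 5, 12, 12,  9, 48], dtype=int32)), (array([290.6, 181.6]), array([29, 17, 11,  8, 51], dtype=int32))]
[(array([198.5, 167. ]), array([   5,    4,   48,   47, 1748], dtype=int32))] [(array([319.3, 189.6]), array([   7,    4,   45,   32, 1127], dtype=int32))]
pan [0.6076 0.213  0.0912] 0.0015790620705468876 [0.6066 0.212  0.094 ]
[0.4465 0.1612 0.055 ] 0.0044630891584031785 [0.4451 0.1589 0.06  ]
[0.4389 0.2412 0.0561] 0.004164533951696077 [0.4375 0.2388 0.06  ]
```

Add to h.py:
```python
from scipy.spatial.transform import Rotation as R
def go(t):
    o=ctrl.get_obs();r=R.from_quat(o["eef_rot"],scalar_first=True)
    m=r.as_matrix();print("t",round(o["time_s"],2),"pos",o["eef_pos"].round(4),"xt",m[:,0].round(3),"zt",m[:,2].round(3),"op",round(o["opening"],2),"F",np.round(o["wrist_force"],1))
    print("shift tool",r.inv().apply(np.array(t)-o["eef_pos"]).round(4))
```

```text
(no output)
```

jog_arm:
  plan:
    - [[0.046, -0.019, 0.005], [0, 0, 0.032], 0]
    - [[0.092, -0.038, 0.01], [0, 0, 0.064], 0]
    - [[0.137, -0.057, 0.015], [0, 0, 0.096], 0]
    - [[0.183, -0.075, 0.02], [0, 0, 0.13], 0]
    - [[0.228, -0.094, 0.025], [0, 0, 0.16], 0]
    - [[0.274, -0.113, 0.03], [0, 0, 0.19], 0]
    - [[0.32, -0.132, 0.035], [0, 0, 0.225], 0]
    - [[0.365, -0.151, 0.04], [0, 0, 0.26], 0]
    - [[0.41, -0.17, 0.045], [0, 0, 0.29], 0]
    - [[0.4564, -0.1884, 0.05], [0, 0, 0.322], 0]

```text
time_s: 1.35
eef_pos: [0.5745, -0.1673, 0.1994]
eef_rot: [-0.0, 0.999, 0.047, -0.0]
wrist_force: [0.0, -0.8, -0.3]
opening: 0.002
grasp_force: 0.0
```

```bash
python3 -c "
from h import *
go([.5735,-.1695,.119])
print([plane('top',u,.18) for u in((400,128),(386,133),(408,126))])"
```

```text
t 1.35 pos [ 0.5745 -0.1673  0.1994] xt [ 0.996  0.094 -0.001] zt [-0.001  0.    -1.   ] op 0.0 F [ 0.  -0.8 -0.3]
shift tool [-0.0012  0.0021  0.0804]
[array([ 0.6950711 , -0.26996533,  0.18      ]), array([ 0.68229417, -0.23702318,  0.18      ]), array([ 0.70031831, -0.28878869,  0.18      ])]
```

jog_arm:
  plan:
    - [[-0.001, 0.001, 0.02], [0, 0, 0], 0]
    - [[-0.001, 0.001, 0.04], [0, 0, 0], 0]
    - [[-0.001, 0.001, 0.06], [0, 0, 0], 0]
    - [[-0.001, 0.001, 0.072], [0, 0, 0], 0]
    - [[-0.001, 0.001, 0.072], [0, 0, 0], 0]
    - [[-0.001, 0.001, 0.072], [0, 0, 0], 0]

```text
time_s: 2.1
eef_pos: [0.5733, -0.1704, 0.1287]
eef_rot: [0.0, 0.999, 0.047, 0.001]
wrist_force: [0.2, 0.5, -0.0]
opening: 0.003
grasp_force: 0.0
```

Run:
```python
from h import *
go([.5735,-.1695,.118])
s=ctrl.camera("scene")[215:310,130:250];t=ctrl.camera("top")[150:230,300:400]
o=np.zeros((380,800,3),np.uint8);o[:317,:400]=cv2.resize(s,(400,317));o[:320,400:]=cv2.resize(t,(400,320));cv2.imwrite("pics/c2.png",o)
```

```text
t 2.1 pos [ 0.5733 -0.1704  0.1287] xt [0.996 0.094 0.001] zt [ 0.001 -0.001 -1.   ] op 0.0 F [ 0.2  0.5 -0. ]
shift tool [ 0.0002 -0.0009  0.0107]
```

View pics/c2.png

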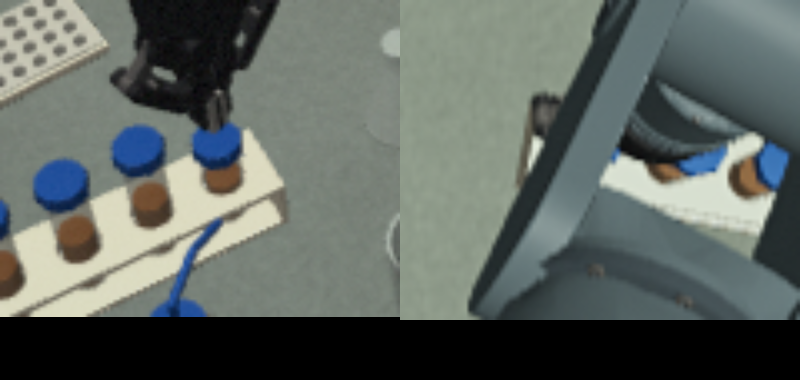

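The fingertips, at crop pixel (215,125), hang over the short tube's cap, clear of the next one. I'll lower by 10 mm and hold.

jog_arm:
  plan:
    - [[0, -0.001, 0.005], [0, 0, 0], 0]
    - [[0, -0.001, 0.01], [0, 0, 0], 0]
    - [[0, -0.001, 0.01], [0, 0, 0], 0]
    - [[0, -0.001, 0.01], [0, 0, 0], 0]
    - [[0, -0.001, 0.01], [0, 0, 0], 0]
    - [[0, -0.001, 0.01], [0, 0, 0], 0]
    - [[0, -0.001, 0.01], [0, 0, 0], 0]
    - [[0, -0.001, 0.01], [0, 0, 0], 0]
    - [[0, -0.001, 0.01], [0, 0, 0], 0]
    - [[0, -0.001, 0.01], [0, 0, 0], 0]

```text
time_s: 3.45
eef_pos: [0.5729, -0.1688, 0.118]
eef_rot: [-0.0, 0.999, 0.047, 0.0]
wrist_force: [-0.6, -0.9, -0.1]
opening: 0.004
grasp_force: 0.0
```

jog_arm:
  plan:
    - [[0, 0, 0], [0, 0, 0], 0]
    - [[0, 0, 0], [0, 0, 0], 0]
    - [[0, 0, 0], [0, 0, 0], 0]
    - [[0, 0, 0], [0, 0, 0], 0]
    - [[0, 0, 0], [0, 0, 0], 0]
    - [[0, 0, 0], [0, 0, 0], 0]
    - [[0, 0, 0], [0, 0, 0], 0]
    - [[0, 0, 0], [0, 0, 0], 0]
    - [[0, 0, 0], [0, 0, 0], 0]
    - [[0, 0, 0], [0, 0, 0], 0]

```text
time_s: 4.7
eef_pos: [0.5729, -0.1688, 0.118]
eef_rot: [0.0, 0.999, 0.047, 0.0]
wrist_force: [-0.1, 0.3, 0.1]
opening: -0.0
grasp_force: 0.0
```

jog_arm:
  plan:
    - [[0, 0, 0], [0, 0, 0], 0]
    - [[0, 0, 0], [0, 0, 0], 0]
    - [[0, 0, 0], [0, 0, 0], 0]
    - [[0, 0, 0], [0, 0, 0], 0]

```text
time_s: 5.2
eef_pos: [0.5728, -0.1688, 0.118]
eef_rot: [-0.0, 0.999, 0.047, -0.0]
wrist_force: [0.1, -0.0, 0.8]
opening: 0.001
grasp_force: 0.0
```

```bash
python3 -c "
from h import *
go([.607,.2122,.20])"
```

```text
t 5.2 pos [ 0.5728 -0.1688  0.118 ] xt [ 0.996  0.095 -0.   ] zt [-0.  0. -1.] op 0.0 F [ 0.1 -0.   0.8]
shift tool [ 0.0701 -0.3761 -0.082 ]
```

jog_arm:
  plan:
    - [[0, 0, -0.05], [0, 0, 0], 0]
    - [[0.008, -0.04, -0.08], [0, 0, 0], 0]
    - [[0.018, -0.095, -0.082], [0, 0, 0], 0]
    - [[0.028, -0.15, -0.082], [0, 0, 0], 0]
    - [[0.038, -0.205, -0.082], [0, 0, 0], 0]
    - [[0.048, -0.26, -0.082], [0, 0, 0], 0]
    - [[0.058, -0.315, -0.082], [0, 0, 0], 0]
    - [[0.07, -0.376, -0.082], [0, 0, 0], 0]
    - [[0.07, -0.376, -0.06], [0, 0, 0], 0]
    - [[0.07, -0.376, -0.02], [0, 0, 0], 0]

```text
time_s: 6.45
eef_pos: [0.6083, 0.2137, 0.1392]
eef_rot: [-0.0, 0.999, 0.048, 0.002]
wrist_force: [0.5, -0.5, -0.6]
opening: -0.004
grasp_force: 0.0
```

jog_arm:
  plan:
    - [[0, 0, 0], [0, 0, 0], 0]
    - [[0, 0, 0], [0, 0, 0], 0]

```text
time_s: 6.7
eef_pos: [0.6076, 0.212, 0.1392]
eef_rot: [-0.0, 0.999, 0.047, 0.001]
wrist_force: [1.0, 0.1, 0.8]
opening: 0.001
grasp_force: 0.0
```

Run:
```python
from h import *
go([.607,.2122,.121])
s=ctrl.camera("scene")[125:245,235:395]
cv2.imwrite("pics/c3.png",cv2.resize(s,(640,480)))
```

```text
t 6.7 pos [0.6076 0.212  0.1392] xt [0.996 0.094 0.001] zt [ 0.001  0.    -1.   ] op 0.0 F [1.  0.1 0.8]
shift tool [-0.0006 -0.0002  0.0182]
```

View pics/c3.png

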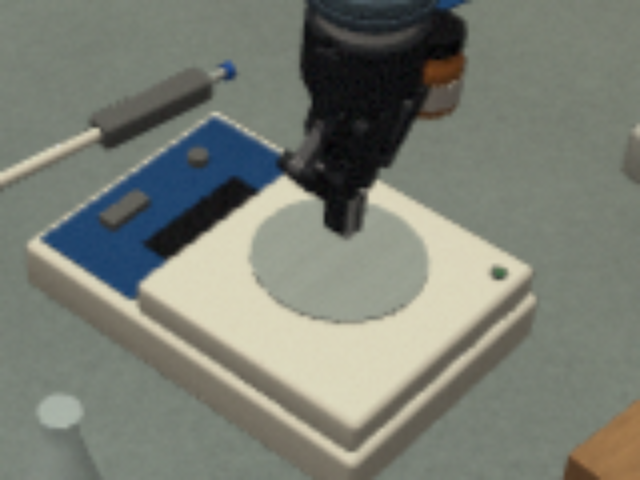

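The fingertips, at crop pixel (345,235), are about 26 mm above the pan's centre at (340,260). I'll lower by 18 mm and hold.

jog_arm:
  plan:
    - [[0, 0, 0.009], [0, 0, 0], 0]
    - [[0, 0, 0.018], [0, 0, 0], 0]
    - [[0, 0, 0.018], [0, 0, 0], 0]
    - [[0, 0, 0.018], [0, 0, 0], 0]
    - [[0, 0, 0.018], [0, 0, 0], 0]
    - [[0, 0, 0.018], [0, 0, 0], 0]
    - [[0, 0, 0.018], [0, 0, 0], 0]
    - [[0, 0, 0.018], [0, 0, 0], 0]
    - [[0, 0, 0.018], [0, 0, 0], 0]
    - [[0, 0, 0.018], [0, 0, 0], 0]

```text
time_s: 8.0
eef_pos: [0.6069, 0.2121, 0.12]
eef_rot: [-0.0, 0.999, 0.047, -0.0]
wrist_force: [-0.4, -0.6, 0.3]
opening: 0.0
grasp_force: 0.0
```

jog_arm:
  plan:
    - [[0, 0, 0], [0, 0, 0], 0]
    - [[0, 0, 0], [0, 0, 0], 0]
    - [[0, 0, 0], [0, 0, 0], 0]
    - [[0, 0, 0], [0, 0, 0], 0]
    - [[0, 0, 0], [0, 0, 0], 0]
    - [[0, 0, 0], [0, 0, 0], 0]
    - [[0, 0, 0], [0, 0, 0], 0]
    - [[0, 0, 0], [0, 0, 0], 0]
    - [[0, 0, 0], [0, 0, 0], 0]
    - [[0, 0, 0], [0, 0, 0], 0]

```text
time_s: 9.25
eef_pos: [0.607, 0.2121, 0.12]
eef_rot: [-0.0, 0.999, 0.047, 0.0]
wrist_force: [-0.1, 0.4, 1.2]
opening: -0.0
grasp_force: 0.0
```

jog_arm:
  plan:
    - [[0, 0, 0], [0, 0, 0], 0]
    - [[0, 0, 0], [0, 0, 0], 0]
    - [[0, 0, 0], [0, 0, 0], 0]
    - [[0, 0, 0], [0, 0, 0], 0]

```text
time_s: 9.75
eef_pos: [0.607, 0.2121, 0.12]
eef_rot: [-0.0, 0.999, 0.047, 0.0]
wrist_force: [0.6, -0.7, -0.1]
opening: -0.003
grasp_force: 0.0
```

```bash
python3 -c "
from h import *
go([.446,.1597,.10])"
```

```text
t 9.75 pos [0.607  0.2121 0.12  ] xt [0.996 0.095 0.   ] zt [ 0.  0. -1.] op -0.0 F [ 0.6 -0.7 -0.1]
shift tool [-0.1652  0.0369  0.02  ]
```

jog_arm:
  plan:
    - [[0, 0, -0.03], [0, 0, 0], 0]
    - [[-0.04, 0.009, -0.04], [0, 0, 0], 0]
    - [[-0.08, 0.018, -0.04], [0, 0, 0], 0]
    - [[-0.125, 0.028, -0.04], [0, 0, 0], 0]
    - [[-0.165, 0.037, -0.04], [0, 0, 0], 0]
    - [[-0.165, 0.037, -0.01], [0, 0, 0], 0]
    - [[-0.165, 0.037, 0.02], [0, 0, 0], 0]
    - [[-0.165, 0.037, 0.02], [0, 0, 0], 0]
    - [[-0.165, 0.037, 0.02], [0, 0, 0], 0]

```text
time_s: 10.88
eef_pos: [0.4469, 0.1597, 0.1009]
eef_rot: [-0.0, 0.999, 0.047, 0.0]
wrist_force: [0.1, -0.6, 1.0]
opening: -0.001
grasp_force: 0.0
```

Run:
```python
from h import *
go([.446,.1597,.074])
s=ctrl.camera("scene")[125:245,215:375]
cv2.imwrite("pics/c4.png",cv2.resize(s,(640,480)))
```

```text
t 10.88 pos [0.4469 0.1597 0.1009] xt [0.996 0.095 0.001] zt [ 0.001  0.    -1.   ] op -0.0 F [ 0.1 -0.6  1. ]
shift tool [-0.0009 -0.0001  0.0269]
```

View pics/c4.png

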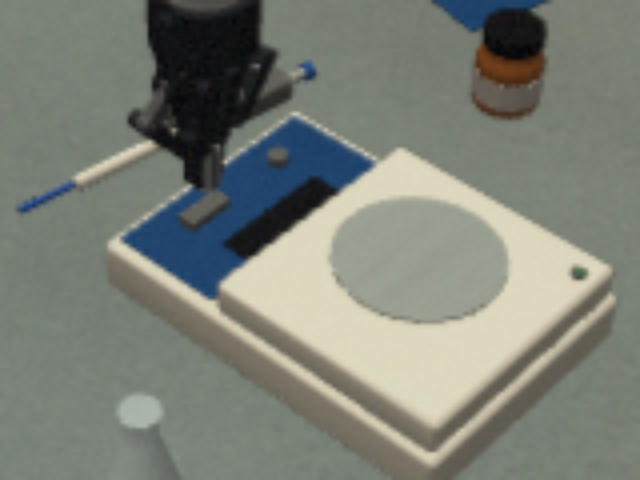

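The fingertips, at crop pixel (208,185), are right above the tare key at (205,210), and the power key at (278,156) is well clear. I'll press gently while watching the force.

jog_arm:
  plan:
    - [[-0.001, 0, 0.008], [0, 0, 0], 0]
    - [[-0.001, 0, 0.015], [0, 0, 0], 0]
    - [[-0.001, 0, 0.02], [0, 0, 0], 0]
    - [[-0.001, 0, 0.024], [0, 0, 0], 0]
    - [[-0.001, 0, 0.024], [0, 0, 0], 0]

```text
time_s: 11.55
eef_pos: [0.445, 0.1595, 0.0758]
eef_rot: [0.0, 0.999, 0.047, -0.0]
wrist_force: [-1.9, -0.5, 3.3]
opening: 0.001
grasp_force: 1.6
```

jog_arm:
  plan:
    - [[0, 0, 0.001], [0, 0, 0], 0]
    - [[0, 0, 0.002], [0, 0, 0], 0]
    - [[0, 0, 0.002], [0, 0, 0], 0]

```text
time_s: 11.92
eef_pos: [0.445, 0.1595, 0.0742]
eef_rot: [0.0, 0.999, 0.047, -0.0]
wrist_force: [-3.1, -0.7, 6.0]
opening: 0.001
grasp_force: 3.0
```

jog_arm:
  plan:
    - [[0, 0, 0.001], [0, 0, 0], 0]
    - [[0, 0, 0.001], [0, 0, 0], 0]

```text
time_s: 12.18
eef_pos: [0.4451, 0.1596, 0.074]
eef_rot: [0.0, 0.999, 0.048, -0.0]
wrist_force: [-7.3, -1.7, 14.8]
opening: -0.001
grasp_force: 7.6
```

The force jumped to 15 N with only 0.2 mm more travel, so the key is at its stop. Now I'll let it up and move clear.

jog_arm:
  plan:
    - [[0, 0, -0.004], [0, 0, 0], 0]
    - [[0, 0, -0.01], [0, 0, 0], 0]
    - [[0, 0, -0.03], [0, 0, 0], 0]
    - [[0, 0, -0.07], [0, 0, 0], 0]
    - [[0, 0, -0.12], [0, 0, 0], 0]
    - [[0, 0.05, -0.16], [0, 0, 0], 0]
    - [[0, 0.1, -0.16], [0, 0, 0], 0]
    - [[0, 0.15, -0.16], [0, 0, 0], 0]
    - [[0, 0.15, -0.16], [0, 0, 0], 0]
    - [[0, 0.15, -0.16], [0, 0, 0], 0]

```text
time_s: 13.42
eef_pos: [0.4594, 0.0105, 0.2329]
eef_rot: [-0.0, 0.999, 0.047, 0.0]
wrist_force: [0.1, -0.3, -1.4]
opening: -0.001
grasp_force: 0.0
```

Run:
```python
from h import *
go([.446,.1597,.074])
cv2.imwrite("pics/end.png",ctrl.camera("scene"))
```

```text
t 13.43 pos [0.4594 0.0105 0.2329] xt [0.996 0.094 0.   ] zt [ 0.     0.001 -1.   ] op -0.0 F [ 0.1 -0.3 -1.4]
shift tool [ 0.0007 -0.1497  0.159 ]
```

View pics/end.png

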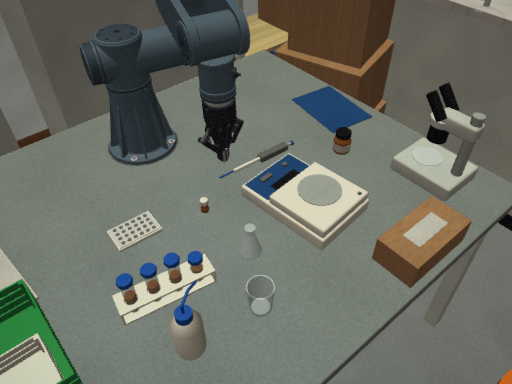

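The arm is clear, and everything on the bench is where it was: caps at (124,281) to (195,258), tare key at (266,177).

```bash
python3 -c "
from bench import ctrl
print(ctrl.hand_in())"
```

```text
the job is handed in; nothing more can be done
None
```

I pointed at the short tube's cap and then at the pan centre for over two seconds each, pressed the tare key to its stop and released it, moved the arm clear with nothing else disturbed, and handed the job in at about 13.5 s; no verdict was returned.

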